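Turn the back-to-front battery pack in its sloped charger

TASK

One of the two battery packs in the sloped chargers was put in back to front, with its brass end at the blue sprung keeper instead of at the silver terminal. Slide it against the keeper to free it from the lip, lift it out, turn it end for end and put it back in the same slot, lying flat on the slot floor with its brass end fully home against the terminal under the lip and the keeper bearing on its black end. Let go of it, and do not disturb the other pack, the drill, the metal block or the screwdriver.

Things in the scene. Friction and masses are not known exactly. Their poses are not given: they have to be found in the camera images.
- pack_a: The battery pack that is in back to front, a bar 36 mm wide (its x), 112 mm long (its y) and 46 mm high (its z), 0.25 to 0.5 kg; flat-sided, red in the middle, one end brass-coloured for 19 mm, the other black for 27 mm. Origin at the centre of its underside. Its brass end is at its -y. Axes start parallel to bay_a's, 2 mm downhill.
- pack_a_brass (a point): Centre of the brass end face of pack_a (23 mm above its underside, 56 mm from the middle).
- pack_a_black (a point): Centre of the black end face of pack_a (23 mm above its underside, 56 mm from the middle).
- bay_a: Slot holding pack_a, in the grey deck (130 x 226 mm) of a charger fixed to the bench. Origin: centre of the slot floor, 75 mm above the bench. x down the slope, y level along the slot from blue keeper to silver terminal, z normal to the deck (30 deg from vertical, leaning away from the robot). Side walls: inner faces x = +-20 mm, 11 mm high then flaring to 16 mm, y -46 to 54 (2 mm play each side of a pack).
- bay_a_terminal (a point): Middle of the stop face of bay_a's terminal (bay y = 57, z = 23 mm), carrying a silver plate. A pack turned right touches it with its brass end; a seated pack has its middle at bay y = +1 mm.
- bay_a_lip (a point): Middle of the upper free edge of the silver lip at bay_a's terminal (bay y = 48, z = 56 mm). The lip reaches from here to the terminal, z 48 to 56 mm, 46 mm wide, and hooks 9 mm over a seated pack, which cannot be lifted until slid more than 9 mm towards the keeper (bay -y).
- keeper_a (a joint): Travel (m) of bay_a's blue sprung plate, along bay -y: 0 fully out (face at bay y = -52 mm), 0.003 with a pack seated, 0.028 at its stop. Plate 34 mm wide, 8 mm thick, z 4 to 78 mm: higher than the lip, so a pack carried just above the lip can push it back. Spring 350 N/m: 1.8 N fully out, 6.5 N at 0.0135. Behind it a housing, bay y -98 to -118, 34 mm high.
- pack_b: The other battery pack, exactly like pack_a but the right way round in its charger; leave it alone. Origin at the centre of its underside; brass end at its +y.
- bay_b: The slot of the other charger, the same in every way as bay_a, with pack_b.
- drill: Red and black cordless drill standing on its battery foot: foot 75 (x) by 120 mm (y), 205 mm high, chuck towards its +y. Origin at the centre of its underside. A bystander, loose.
- block: Aluminium block 60 x 90 x 45 mm high. Origin at the centre of its underside. A bystander, loose.
- screwdriver: Screwdriver lying on the bench, along its x. A bystander, loose.
Not all that is in view belongs to the job. Leave any orange, purple or turquoise look-alike of the pack_a alone.

How it is judged:
By the outcome, as a careful person would: the job done as asked, in the order asked, and still so for the second after the job is handed in, with the robot touching nothing.
It also fails if it takes over 54 s, if anything falls off the work surface, if the arm or the gripper's body presses on something with over 40 N, if the wrist force passes 120 N, or if a joint passes its speed limit or range.

ROBOT

A 7-joint arm with a two-finger parallel gripper is mounted at the origin on the work surface. World frame = base frame: x ahead of the robot, y to its left, z up, the work surface at z = 0. Lengths are in m, angles in degrees, forces in N, time in s.
With the tool pointing down it reaches from about 0.4 to 0.925 m from the base axis. Payload 5.6 kg.
Tool frame: the origin (TCP) lies midway between the tips of the shut fingers; the grasp point (between the pads) lies 19 mm behind it (env.grasp_offset is the z of the grasp point in the tool frame, in m); z points along the fingers, x is the direction in which the jaws open and shut, and the axes are right-handed (so a half turn about z gives the same grasp; the last joint's range is limited). The gripper opens to 85 mm and grips with 20 to 120 N. Pads are 22 mm wide; open, the fingers measure 114 mm over their backs; the gripper's body (76 mm by 85 mm) begins 54 mm behind the grasp point. The pads swing forward as they close: fully open they stand 13 mm farther back than shut.
Start: joints at [73.167, 26.786, -0.665, 91.828, 0.344, 61.387, -3.226], TCP at [0.161, -0.63, 0.231] pointing down, gripper open.
Joint ranges: [-144.91, 144.91], [-17.63, 115.5], [-89.93, 88.59], [15.96, 139.68], [-74.01, 254.01], [8.47, 105.57], [-167.45, 167.45]. Speed limits (degrees/s): [147.25, 147.25, 180, 180, 180, 180, 180].

INTERFACE

Orientations are given as a 3x3 rotation matrix whose columns are the frame's x, y, z axes.
In Python, from workcell import env gives the robot as it stands.
- The arm moves only by the shell command python3 -m handwheel 'ROWS' [FORCE]. ROWS is JSON, a list that holds one entry, the list of rows, each a list of 7 numbers: the closure, from -1 (fully open) to 1 (shut), then the shift along the tool's x, y, z in units of 0.5 m (1.0 is 0.5 m), then the turn, a rotation vector about the tool's x, y, z in units of 360 degrees (1.0 is 360 degrees). A call has exactly 10 rows; each row shifts and turns the commanded pose from where the row before left it, along the tool's axes as they then stand; what a row does not reach is not made up. A row lasts 1/10 s, in which the tool goes at most 50 mm and 8.59 degrees, less where a joint would pass 70% of its speed; a pose out of reach is approached as far as the arm can. A call with a number of a shift or a turn outside -1 to 1 is refused whole. A call with a gripper value outside its range is refused whole. The fingers move at their own pace and stop on an object; FORCE is the grip in N (left out, the last holds). Time passes only in rows, so rows that do not move let the fingers close, or fill a call up. It gives the time, the measured TCP pose, the force and the opening at its end, in the units of the state.
- env.sense(): the state, without advancing time (a new reading comes with each control period).
- env.grab_frame(name): name is "scene" or "top"; returns a dict with "pixels" (480x640x3 uint8, blue, green, red), "range_z" (480x640 float32, m along the optical axis (not along the pixel's ray), 0 where there is no reading), "camera_matrix" (3x3 intrinsics, pixels), "extrinsics" (4x4, takes a point from world to camera coordinates). Camera axes: x right, y down, z forward; pixel columns grow to the right and rows downward; lengths in m; the calibration is good to about 2 mm. A picture is of the moment at which its call begins.
- env.sign_off(): hands the job in, once; it reports no verdict.
The state is a dict: "time": time; "joint_positions": joint angles; "dq": joint speeds; "effort": joint torques, N m; "eef_pos": TCP position; "tool_rot": TCP orientation; "contact_force": force on the tool from outside, world axes, zero at the start; "wrist_torque": the same for the moment, N m; "grip_width": opening from 0.0 (shut) to 1.0 (fully open).
Only numpy, scipy, OpenCV 4.12 (cv2) and the standard library are available. Lean on these libraries where they do the work, as an engineer would, in place of code of your own. Each camera call takes 0.05 s, during which the arm holds its last target. There are 200 camera calls.

## Working session

There is one attempt and no reset: what is moved stays moved. The work goes in short steps, Python scripts to look and compute and a shell command to move; the robot and the scene stay as the last step left them, time stands still between calls to the robot, and variables do not carry over. Pictures are saved under pics/ and viewed, about 8 in all and at most 12, crops included, and the job is handed in when it is done.

```bash
ls; mkdir -p pics; python3 - <<'E'
from workcell import env
import cv2,numpy as np
for n in("scene","top"):
    f=env.grab_frame(n); cv2.imwrite(f"pics/{n}0.png",f["pixels"]); np.savez(f"{n}0.npz",**f)
    print(n,f["camera_matrix"].round(1).tolist(),f["extrinsics"].round(3).tolist())
s=env.sense();print(s);print(env.grasp_offset)
E
```

```text
pics
scene [[474.4, 0.0, 320.5], [0.0, 474.4, 239.7], [0.0, 0.0, 1.0]] [[0.634, 0.773, 0.012, -0.334], [0.457, -0.362, -0.813, -0.172], [-0.624, 0.521, -0.583, 1.66], [0.0, 0.0, 0.0, 1.0]]
top [[438.7, 0.0, 318.5], [0.0, 438.7, 239.7], [0.0, 0.0, 1.0]] [[0.021, -1.0, -0.015, -0.03], [-0.995, -0.019, -0.094, 0.547], [0.093, 0.017, -0.995, 0.949], [0.0, 0.0, 0.0, 1.0]]
{'time': 0.1, 'joint_positions': array([73.1667987 , 26.83202457, -0.66441014, 91.87532173,  0.34605505,
       61.38770882, -3.22618993]), 'dq': array([ 0.01792165, -0.1918275 ,  0.08311468, -0.04779646,  0.11069589,
       -0.1032562 , -0.02121719]), 'effort': array([ 7.25988230e-04, -5.33522630e+01,  2.15208333e-02, -2.51968557e+01,
        1.14800545e-02,  4.25437291e-03,  3.28754061e-05]), 'eef_pos': array([ 0.16110925, -0.62919624,  0.23042381]), 'tool_rot': array([[ 2.48116371e-01, -9.68730077e-01, -5.51386796e-04],
       [-9.68728882e-01, -2.48116935e-01,  1.52931493e-03],
       [-1.61830177e-03,  1.54696243e-04, -9.99998679e-01]]), 'contact_force': array([ 0.25129393, -0.27514818,  0.42063208]), 'wrist_torque': array([ 0.00894657, -0.01493499,  0.05620005]), 'grip_width': 1.0008476958508428}
-0.0187
```

View pics/scene0.png

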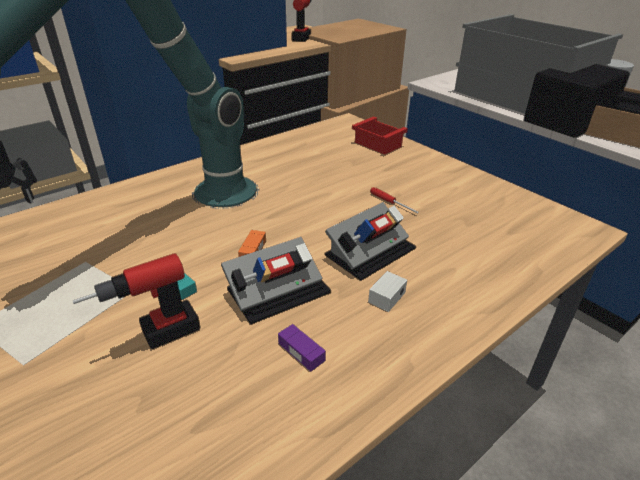

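View pics/top0.png

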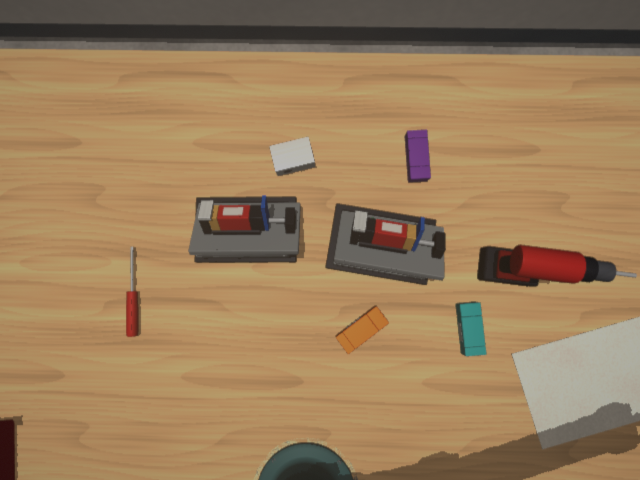

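The scene view shows both chargers at about (275,275) and (370,238). In the top view, the right charger (387,245) has brass at its blue keeper (415,235), so that one is bay_a. The left charger (247,228) is correct.

```bash
cat > h.py <<'E'
import numpy as np,cv2
def cloud(f):
    K=f["camera_matrix"];E=f["extrinsics"];z=f["range_z"].astype(float)
    v,u=np.mgrid[:480,:640]
    c=np.stack([(u-K[0,2])/K[0,0]*z,(v-K[1,2])/K[1,1]*z,z],-1)
    return (c-E[:3,3])@E[:3,:3]
def proj(f,p):
    c=f["extrinsics"][:3,:3]@np.asarray(p)+f["extrinsics"][:3,3];q=f["camera_matrix"]@c;return q[:2]/q[2]
def unproj_plane(f,uv,n,d):  # ray onto plane n.p=d
    K=f["camera_matrix"];E=f["extrinsics"];r=E[:3,:3].T@np.linalg.inv(K)@[uv[0],uv[1],1];o=-E[:3,:3].T@E[:3,3]
    return o+r*(d-n@o)/(n@r)
E
python3 - <<'E'
from h import *
roi={"top":(325,450,200,285),"scene":(215,335,230,320)}
for n in roi:
    f=dict(np.load(f"{n}0.npz"));P=cloud(f);a,b,c,d=roi[n]
    hsv=cv2.cvtColor(f["pixels"],cv2.COLOR_BGR2HSV);H,S,V=[hsv[...,i] for i in range(3)]
    M=np.zeros((480,640),bool);M[c:d,a:b]=1;M&=f["range_z"]>0
    red=M&((H<8)|(H>172))&(S>130)&(V>60);blue=M&(H>100)&(H<130)&(S>110)&(V>50);brass=M&(H>10)&(H<28)&(S>70)&(P[...,2]>.09)
    for k,m in(("red",red),("blue",blue),("brass",brass)):
        p=P[m];v,u=np.nonzero(m);print(n,k,m.sum(),np.median(p,0).round(4),p.min(0).round(3),p.max(0).round(3),"px",np.median(u),np.median(v))
    # deck plane & pack top plane, 30deg normal
    p=P[red]
    for ps in(-15,-10,-8,-6,-4,0): pass
    # plane RANSAC on red top
    from itertools import product
    rng=np.random.default_rng(0);best=0
    for _ in range(1500):
        q=p[rng.choice(len(p),3,0)];nn=np.cross(q[1]-q[0],q[2]-q[0]);l=np.linalg.norm(nn)
        if l<1e-6: continue
        nn/=l;nn*=np.sign(nn[2]) or 1
        if abs(nn[2]-.866)>.05: continue
        i=np.abs((p-q[0])@nn)<.002
        if i.sum()>best: best=i.sum();bi=i
    q=p[bi];c0=q.mean(0);nn=np.linalg.svd(q-c0)[2][2];nn*=np.sign(nn[2]);print(n,"red plane",best,len(p),nn.round(3),"tilt",np.degrees(np.arccos(nn[2])).round(1),"yaw",np.degrees(np.arctan2(nn[1],nn[0])).round(1),c0.round(4))
    x0,x1,y0,y1=a,b,c,d
    cv2.imwrite(f"pics/{n}0c.png",cv2.resize(f["pixels"][y0:y1,x0:x1],None,fx=6,fy=6,interpolation=cv2.INTER_CUBIC))
a=cv2.imread("pics/top0c.png");b=cv2.imread("pics/scene0c.png");w=750
b=cv2.resize(b,(750,540))
cv2.imwrite("pics/c0.png",cv2.resize(np.vstack([a,b]),None,fx=.57,fy=.57))
E
```

```text
top red 628 [ 0.5489 -0.1619  0.1103] [ 0.527 -0.198  0.086] [ 0.585 -0.129  0.126] px 388.0 236.0
top blue 101 [ 0.5547 -0.2192  0.1385] [ 0.524 -0.227  0.09 ] [ 0.584 -0.213  0.152] px 420.0 232.0
top brass 615 [ 0.545  -0.2046  0.1074] [ 0.465 -0.278  0.09 ] [ 0.582 -0.087  0.125] px 410.0 239.0
top red plane 241 628 [ 0.467 -0.071  0.881] tilt 28.2 yaw -8.6 [ 0.5647 -0.1649  0.1155]
scene red 298 [ 0.573  -0.1634  0.1071] [ 0.551 -0.196  0.047] [ 0.598 -0.113  0.123] px 281.0 267.0
scene blue 152 [ 0.5651 -0.2215  0.1199] [ 0.534 -0.227  0.077] [ 0.59  -0.215  0.151] px 259.0 269.0
scene brass 100 [ 0.567  -0.2027  0.1064] [ 0.469 -0.273  0.09 ] [0.583 0.022 0.124] px 266.0 268.5
scene red plane 147 298 [ 0.533 -0.081  0.842] tilt 32.6 yaw -8.7 [ 0.569  -0.1645  0.1125]
```

View pics/top0c.png

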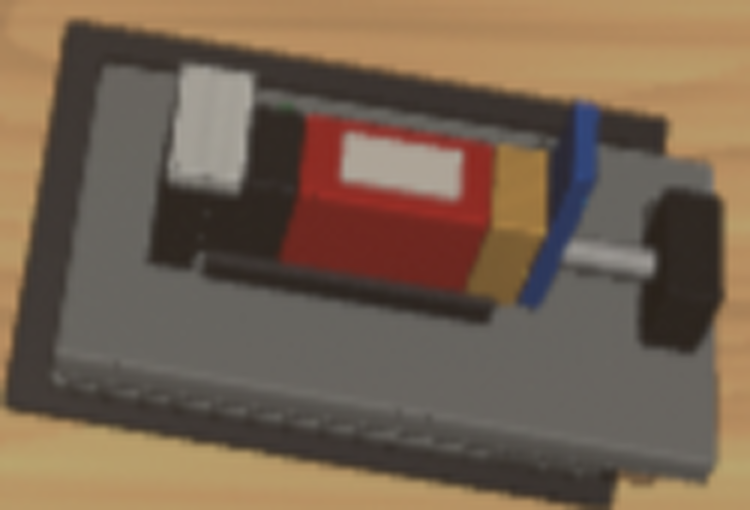

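Top crop: the red top face has corners at about (305,113), (497,143), (490,222) and (297,190). Brass is beside the blue keeper at right, and the silver lip is at left over the black end.

View pics/scene0c.png

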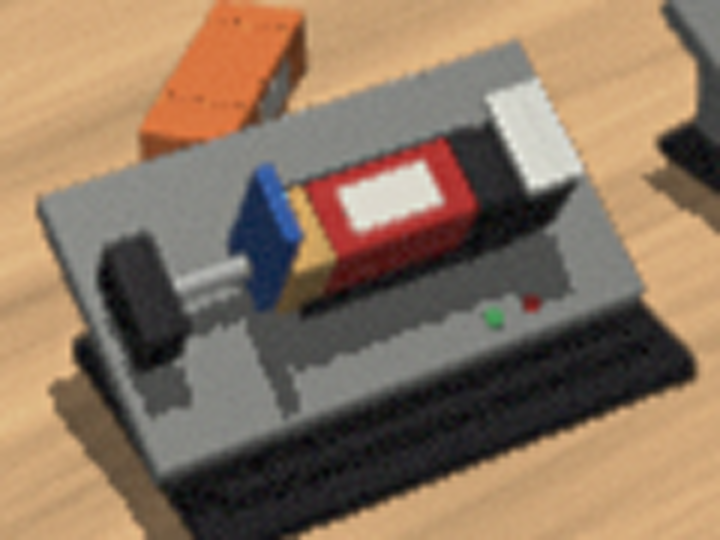

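The scene crop shows the red top corners at about (307,182), (446,141), (477,207) and (335,262). The lip's free edge runs from (487,95) to (533,190).

```bash
cat >> h.py <<'E'
def bayR(yaw):
    c,s=np.cos(yaw),np.sin(yaw);t=np.radians(30)
    return np.array([[c,-s,0],[s,c,0],[0,0,1]])@np.array([[np.cos(t),0,np.sin(t)],[0,1,0],[-np.sin(t),0,np.cos(t)]])
E
python3 - <<'E'
from h import *
from scipy.optimize import least_squares
T=dict(np.load("top0.npz"));S=dict(np.load("scene0.npz"))
# order: downhill-black, downhill-brass, ridge-brass, ridge-black, lip uphill, lip downhill
M=np.array([[20,30,46],[20,-36,46],[-16,-36,46],[-16,30,46],[-23,48,56],[23,48,56]])/1e3
t=np.array([[305,113],[497,143],[490,222],[297,190],[243,190],[254,72]])/6+[325,200]-.42
s=np.array([[477,207],[335,262],[307,182],[446,141],[487,95],[533,190]])/6+[215,230]-.42
def res(p,use):
    R=bayR(p[2]);o=np.array([p[0],p[1],.075]);r=[]
    for f,uv in((T,t),(S,s)):
        if f is T and use=='s' or f is S and use=='t': continue
        r+=[proj(f,o+R@m)-q for m,q in zip(M,uv)]
    return np.ravel(r)
for use in('t','s','ts'):
    l=least_squares(res,[.55,-.16,-.15],args=(use,));print(use,l.x.round(4),np.degrees(l.x[2]).round(2));print(l.fun.reshape(-1,2).round(1).tolist())
E
```

```text
t [ 0.5427 -0.1594 -0.1394] -7.99
[[-0.3, -0.5], [-0.3, -0.5], [0.4, 0.5], [-0.3, 0.6], [0.2, -0.9], [0.3, 0.8]]
s [ 0.5457 -0.1572 -0.1586] -9.09
[[1.1, 0.5], [0.3, -0.2], [-1.0, 0.1], [0.3, -1.1], [-0.4, 0.2], [-0.3, 0.4]]
ts [ 0.5437 -0.1584 -0.1445] -8.28
[[-0.7, -1.0], [-0.7, -0.8], [-0.1, 0.1], [-0.8, 0.1], [-0.2, -1.6], [-0.0, 0.2], [0.3, 0.1], [-0.3, -0.4], [-1.7, 0.0], [-0.7, -1.4], [-1.4, -0.1], [-1.1, -0.0]]
```

```bash
cat >> h.py <<'E'
from scipy.spatial.transform import Rotation as Ro
BO=np.array([.5437,-.1584,.075]);BR=bayR(np.radians(-8.3))
def plan(xyz,spin=0,n=10,world=False,R=None):
    """TCP target in bay mm (or world m), spin deg about tool z; prints the constant row to repeat n times"""
    from workcell import env
    s=env.sense();p=s["eef_pos"];R0=s["tool_rot"]
    if R is None: R=BR@np.diag([1.,-1,-1])@Ro.from_euler('z',spin,degrees=True).as_matrix()
    tp=np.array(xyz) if world else BO+BR@(np.array(xyz)/1e3)
    w=Ro.from_matrix(R0.T@R).as_rotvec()/n
    D=Ro.from_rotvec(w).as_matrix();A=sum(R0@np.linalg.matrix_power(D,k) for k in range(n))
    d=np.linalg.solve(A,tp-p)
    print("row x%d:"%n,(d/.5).round(4).tolist(),(w/2/np.pi).round(4).tolist(),"mm/row",(np.linalg.norm(d)*1e3).round(1),"deg/row",np.degrees(np.linalg.norm(w)).round(2))
    print("total tool shift mm",(R0.T@(tp-p)*1e3).round(1))
def st():
    from workcell import env
    s=env.sense();q=BR.T@(s["eef_pos"]-BO)*1e3;E=BR.T@s["tool_rot"]
    print("t",round(s["time"],2),"bay mm",q.round(1),"q",s["joint_positions"].round(1),"F bay",(BR.T@s["contact_force"]).round(1),"grip",round(s["grip_width"],3));print("toolx in bay",E[:,0].round(3),"toolz",E[:,2].round(3),"world",s["eef_pos"].round(4))
E
python3 -m handwheel '[[[-1,0,0,-0.08,0,0,0],[-1,0,0,-0.08,0,0,0],[-1,0,0,-0.08,0,0,0],[-1,-0.044,-0.078,0,0,0,0],[-1,-0.044,-0.078,0,0,0,0],[-1,-0.044,-0.078,0,0,0,0],[-1,-0.044,-0.078,0,0,0,0],[-1,-0.044,-0.078,0,0,0,0],[-1,-0.044,-0.078,0,0,0,0],[-1,-0.044,-0.078,0,0,0,0]]]' 40
python3 -c "
from h import *;st();plan([0,0,200],0,12)"
```

```text
time: 1.1
eef_pos: [0.3884, -0.4112, 0.351]
tool_rot: [[0.248, -0.969, -0.0], [-0.969, -0.248, 0.0], [-0.0, 0.0, -1.0]]
contact_force: [1.1, 0.3, -0.2]
grip_width: 1.0
t 1.1 bay mm [-239.5 -272.5  180.4] q [ 51.3  13.5  -9.7  94.9   2.4  71.8 -34.5] F bay [1.  0.4 0.4] grip 1.0
toolx in bay [ 0.334 -0.923  0.192] toolz [ 0.5    0.    -0.866] world [ 0.3884 -0.4112  0.351 ]
row x12: [0.0055, -0.0631, 0.0131] [-0.0041, -0.0061, -0.0152] mm/row 32.4 deg/row 6.08
total tool shift mm [-167.8 -305.5  102.7]
```

```bash
python3 -m handwheel '[[[-1,0.0055,-0.0631,0.0131,-0.0041,-0.0061,-0.0152],[-1,0.0055,-0.0631,0.0131,-0.0041,-0.0061,-0.0152],[-1,0.0055,-0.0631,0.0131,-0.0041,-0.0061,-0.0152],[-1,0.0055,-0.0631,0.0131,-0.0041,-0.0061,-0.0152],[-1,0.0055,-0.0631,0.0131,-0.0041,-0.0061,-0.0152],[-1,0.0055,-0.0631,0.0131,-0.0041,-0.0061,-0.0152],[-1,0.0055,-0.0631,0.0131,-0.0041,-0.0061,-0.0152],[-1,0.0055,-0.0631,0.0131,-0.0041,-0.0061,-0.0152],[-1,0.0055,-0.0631,0.0131,-0.0041,-0.0061,-0.0152],[-1,0.0055,-0.0631,0.0131,-0.0041,-0.0061,-0.0152]]]'
python3 -c "
from h import *;st();plan([0,0,120],0,8)"
```

```text
time: 2.1
eef_pos: [0.6252, -0.2344, 0.263]
tool_rot: [[0.846, -0.329, -0.42], [-0.315, -0.943, 0.103], [-0.43, 0.045, -0.902]]
contact_force: [0.4, -0.0, 1.1]
grip_width: 1.006
t 2.1 bay mm [-14.7 -63.4 208.6] q [ 28.   44.5 -21.1  64.2  12.8  99.4 -11.4] F bay [-0.2  0.   1.1] grip 1.006
toolx in bay [ 0.979 -0.19   0.069] toolz [ 0.078  0.042 -0.996] world [ 0.6252 -0.2344  0.263 ]
row x8: [0.0011, -0.0155, 0.0227] [-0.001, -0.0015, -0.0038] mm/row 13.8 deg/row 1.5
total tool shift mm [ -3.8 -60.   92. ]
```

```bash
python3 -m handwheel '[[[-1,0.0011,-0.0155,0.0227,-0.001,-0.0015,-0.0038],[-1,0.0011,-0.0155,0.0227,-0.001,-0.0015,-0.0038],[-1,0.0011,-0.0155,0.0227,-0.001,-0.0015,-0.0038],[-1,0.0011,-0.0155,0.0227,-0.001,-0.0015,-0.0038],[-1,0.0011,-0.0155,0.0227,-0.001,-0.0015,-0.0038],[-1,0.0011,-0.0155,0.0227,-0.001,-0.0015,-0.0038],[-1,0.0011,-0.0155,0.0227,-0.001,-0.0015,-0.0038],[-1,0.0011,-0.0155,0.0227,-0.001,-0.0015,-0.0038],[-1,0,0,0,0,0,0],[-1,0,0,0,0,0,0]]]'
python3 - <<'E'
from h import *
from workcell import env
st();plan([2,0,17],0,8)
a=[]
for n in("scene","top"):
    f=env.grab_frame(n);np.savez(n+"1.npz",**f)
    u,v=proj(f,BO+BR@[0,0,.06]).astype(int);a.append(cv2.resize(f["pixels"][v-50:v+50,u-65:u+65],None,fx=6,fy=6,interpolation=cv2.INTER_CUBIC)[:,:390*2])
cv2.imwrite("pics/v1.png",cv2.resize(np.hstack(a),(800,308)))
E
```

```text
time: 3.1
eef_pos: [0.6031, -0.1678, 0.18]
tool_rot: [[0.857, -0.145, -0.494], [-0.126, -0.989, 0.071], [-0.499, 0.002, -0.867]]
contact_force: [-0.9, 0.0, 1.1]
grip_width: 1.006
t 3.1 bay mm [ -0.4  -0.7 121. ] q [ 25.   47.2 -23.7  72.7  15.   93.6  -7.8] F bay [-1.4 -0.1  0.5] grip 1.006
toolx in bay [ 1.    -0.001  0.001] toolz [ 0.001 -0.001 -1.   ] world [ 0.6031 -0.1678  0.18  ]
row x8: [0.0006, -0.0002, 0.026] [0.0, -0.0, -0.0] mm/row 13.0 deg/row 0.02
total tool shift mm [  2.3  -0.9 104. ]
```

View pics/v1.png

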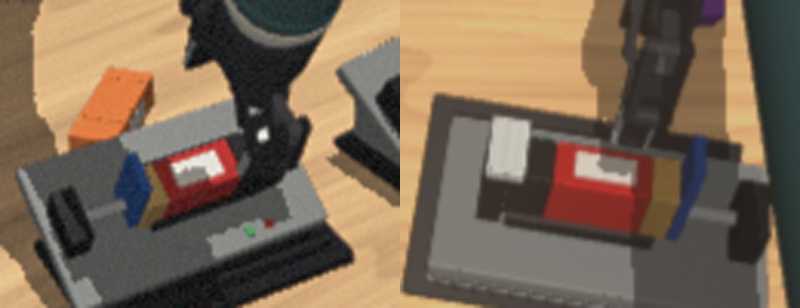

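```bash
python3 -m handwheel '[[[-1,0.0006,-0.0002,0.026,0,0,0],[-1,0.0006,-0.0002,0.026,0,0,0],[-1,0.0006,-0.0002,0.026,0,0,0],[-1,0.0006,-0.0002,0.026,0,0,0],[-1,0.0006,-0.0002,0.026,0,0,0],[-1,0.0006,-0.0002,0.026,0,0,0],[-1,0.0006,-0.0002,0.026,0,0,0],[-1,0.0006,-0.0002,0.026,0,0,0],[-1,0,0,0,0,0,0],[-1,0,0,0,0,0,0]]]' && python3 -c "
from h import *;st()"
python3 -m handwheel '[[[0,0,0,0,0,0,0],[0,0,0,0,0,0,0],[0,0,0,0,0,0,0],[1,0,0,0,0,0,0],[1,0,0,0,0,0,0],[1,0,0,0,0,0,0],[1,0,0,0,0,0,0],[1,0,0,0,0,0,0],[1,0,0,0,0,0,0],[1,0,0,0,0,0,0]]]' 50
python3 -c "
from h import *;st()"
```

```text
time: 4.2
eef_pos: [0.554, -0.16, 0.0887]
tool_rot: [[0.857, -0.145, -0.494], [-0.126, -0.989, 0.071], [-0.499, 0.001, -0.867]]
contact_force: [0.6, -0.2, -0.6]
grip_width: 0.998
t 4.2 bay mm [ 2.1 -0.1 17.1] q [ 26.6  48.6 -23.5  83.7  16.3  81.7  -9.4] F bay [ 0.9 -0.1 -0.2] grip 0.998
toolx in bay [ 1.    -0.001  0.001] toolz [ 0.001 -0.001 -1.   ] world [ 0.554  -0.16    0.0887]
time: 5.2
eef_pos: [0.5542, -0.16, 0.0894]
tool_rot: [[0.858, -0.145, -0.493], [-0.127, -0.989, 0.071], [-0.498, 0.001, -0.867]]
contact_force: [0.4, 0.1, 4.9]
grip_width: 0.411
t 5.2 bay mm [ 2.  -0.1 17.7] q [ 26.6  48.5 -23.5  83.7  16.3  81.8  -9.4] F bay [-2.1  0.2  4.5] grip 0.411
toolx in bay [ 1.    -0.002  0.002] toolz [ 0.002 -0.001 -1.   ] world [ 0.5542 -0.16    0.0894]
```

```bash
python3 -m handwheel '[[[1,0,0.0033,0,0,0,0],[1,0,0.0033,0,0,0,0],[1,0,0.0033,0,0,0,0],[1,0,0.0033,0,0,0,0],[1,0,0.0033,0,0,0,0],[1,0,0.0033,0,0,0,0],[1,0,0.0033,0,0,0,0],[1,0,0.0033,0,0,0,0],[1,0,0,0,0,0,0],[1,0,0,0,0,0,0]]]' 60
python3 -c "
from h import *;st()"
```

```text
time: 6.2
eef_pos: [0.5531, -0.1674, 0.0895]
tool_rot: [[0.858, -0.144, -0.493], [-0.122, -0.99, 0.077], [-0.499, -0.006, -0.867]]
contact_force: [1.7, 10.5, 5.5]
grip_width: 0.413
t 6.2 bay mm [ 1.9 -7.6 17.9] q [ 27.3  48.6 -23.4  83.5  16.3  81.9  -8.5] F bay [-2.6 10.7  4.9] grip 0.413
toolx in bay [1.    0.004 0.002] toolz [ 0.002  0.005 -1.   ] world [ 0.5531 -0.1674  0.0895]
```

```bash
python3 -m handwheel '[[[1,0,0.0025,0,0,0,0],[1,0,0.0025,0,0,0,0],[1,0,0.0025,0,0,0,0],[1,0,0.0025,0,0,0,0],[1,0,0.0025,0,0,0,0],[1,0,0,0,0,0,0],[1,0,0,0,0,0,0],[1,0,0,0,0,0,0],[1,0,0,0,0,0,0],[1,0,0,0,0,0,0]]]' 60
python3 - <<'E'
from h import *
from workcell import env
st()
f=env.grab_frame("scene");np.savez("scene2.npz",**f)
u,v=proj(f,BO+BR@[0,0,.06]).astype(int);cv2.imwrite("pics/v2.png",cv2.resize(f["pixels"][v-40:v+40,u-60:u+50],None,fx=6,fy=6,interpolation=cv2.INTER_CUBIC))
E
```

```text
time: 7.2
eef_pos: [0.5523, -0.1727, 0.0895]
tool_rot: [[0.858, -0.144, -0.493], [-0.121, -0.99, 0.078], [-0.499, -0.008, -0.867]]
contact_force: [1.3, 11.5, 5.8]
grip_width: 0.411
t 7.2 bay mm [  1.9 -12.9  17.9] q [ 27.6  48.6 -23.3  83.4  16.4  82.   -8. ] F bay [-3.2 11.5  4.8] grip 0.411
toolx in bay [1.    0.004 0.002] toolz [ 0.002  0.006 -1.   ] world [ 0.5523 -0.1727  0.0895]
```

View pics/v2.png

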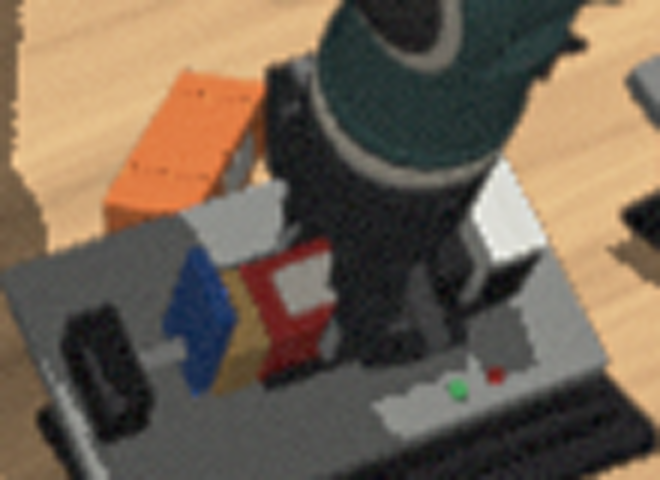

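The view shows the pack slid against the keeper, with the blue plate at (200,320) pushed back and the black end clear of the lip (505,215). Now I'll lift along the bay normal.

```bash
python3 -m handwheel '[[[1,0,0,-0.006,0,0,0],[1,0,0,-0.01,0,0,0],[1,0,0,-0.014,0,0,0],[1,0,0,-0.014,0,0,0],[1,0,0,-0.014,0,0,0],[1,0,0,-0.016,0,0,0],[1,0,0,-0.016,0,0,0],[1,0,0,-0.016,0,0,0],[1,0,0,-0.016,0,0,0],[1,0,0,-0.016,0,0,0]]]' 80
python3 -c "
from h import *;st()"
```

```text
time: 8.25
eef_pos: [0.5849, -0.1795, 0.1462]
tool_rot: [[0.857, -0.144, -0.495], [-0.121, -0.99, 0.077], [-0.501, -0.006, -0.865]]
contact_force: [-1.4, 7.6, -7.8]
grip_width: 0.405
t 8.25 bay mm [  2.3 -14.9  83.5] q [ 26.6  47.8 -23.4  76.3  15.5  89.7  -6.9] F bay [ 1.8  7.3 -8. ] grip 0.405
toolx in bay [ 1.     0.004 -0.002] toolz [-0.002  0.005 -1.   ] world [ 0.5849 -0.1795  0.1462]
```

```bash
python3 -m handwheel '[[[1,0,0,-0.025,0,0,0],[1,0,0,-0.025,0,0,0],[1,0,0,-0.025,0,0,0],[1,0,0,-0.025,0,0,0],[1,0,0,0,0,0,0.0235],[1,0,0,0,0,0,0.0235],[1,0,0,0,0,0,0.0235],[1,0,0,0,0,0,0.0235],[1,0,0,0,0,0,0.0235],[1,0,0,0,0,0,0.0235]]]' 80
python3 -c "
from h import *;st()"
```

```text
time: 9.25
eef_pos: [0.6101, -0.1881, 0.1923]
tool_rot: [[0.425, -0.759, -0.493], [-0.85, -0.522, 0.071], [-0.311, 0.389, -0.867]]
contact_force: [-1.0, 0.4, -5.6]
grip_width: 0.405
t 9.25 bay mm [  2.  -19.8 136.6] q [ 19.2  45.8 -11.1  70.6   8.5  94.2 -51.9] F bay [ 1.9  0.3 -5.4] grip 0.405
toolx in bay [ 0.626 -0.78   0.002] toolz [ 0.002 -0.001 -1.   ] world [ 0.6101 -0.1881  0.1923]
```

```bash
python3 -m handwheel '[[[1,0,0,0,0,0,0.0235],[1,0,0,0,0,0,0.0235],[1,0,0,0,0,0,0.0235],[1,0,0,0,0,0,0.0235],[1,0,0,0,0,0,0.0235],[1,0,0,0,0,0,0.0235],[1,0,0,0,0,0,0.0235],[1,0,0,0,0,0,0.0235],[1,0,0,0,0,0,0.0235],[1,0,0,0,0,0,0.0235]]]' 80
python3 -c "
from h import *;st();plan([2,-15,130],180,8)"
```

```text
time: 10.25
eef_pos: [0.6102, -0.1877, 0.1923]
tool_rot: [[-0.715, -0.495, -0.493], [-0.6, 0.796, 0.071], [0.357, 0.347, -0.867]]
contact_force: [-0.3, 0.1, -4.0]
grip_width: 0.407
t 10.25 bay mm [  2.  -19.4 136.6] q [   7.7   45.2    9.4   71.7   -2.7   93.2 -127.5] F bay [ 1.7  0.1 -3.6] grip 0.407
toolx in bay [-0.717 -0.697 -0.001] toolz [ 0.002 -0.001 -1.   ] world [ 0.6102 -0.1877  0.1923]
row x8: [-0.0005, 0.001, 0.0017] [-0.0, 0.0, 0.0154] mm/row 1.0 deg/row 5.53
total tool shift mm [-3.   3.2  6.6]
```

```bash
python3 -c "
from h import *;plan([0.5,10,110],180,7)"
```

```text
row x7: [-0.0033, 0.008, 0.0076] [-0.0, 0.0, 0.0175] mm/row 5.7 deg/row 6.32
total tool shift mm [-19.4  22.2  26.6]
```

```bash
python3 -m handwheel '[[[1,-0.0033,0.008,0.0076,0,0,0.0175],[1,-0.0033,0.008,0.0076,0,0,0.0175],[1,-0.0033,0.008,0.0076,0,0,0.0175],[1,-0.0033,0.008,0.0076,0,0,0.0175],[1,-0.0033,0.008,0.0076,0,0,0.0175],[1,-0.0033,0.008,0.0076,0,0,0.0175],[1,-0.0033,0.008,0.0076,0,0,0.0175],[1,0,0,0,0,0,0],[1,0,0,0,0,0,0],[1,0,0,0,0,0,0]]]' 80
python3 - <<'E'
from h import *
from workcell import env
st();plan([0.5,10,82],180,4)
a=[]
for n in("scene","top"):
    f=env.grab_frame(n);np.savez(n+"3.npz",**f)
    u,v=proj(f,BO+BR@[0,0,.09]).astype(int);print(n,"crop origin",u-60,v-60);a.append(cv2.resize(f["pixels"][v-60:v+60,u-60:u+60],(400,400),interpolation=cv2.INTER_CUBIC))
cv2.imwrite("pics/v3.png",np.hstack(a))
E
```

```text
time: 11.25
eef_pos: [0.5998, -0.1567, 0.1701]
tool_rot: [[-0.859, 0.137, -0.493], [0.117, 0.991, 0.071], [0.498, 0.004, -0.867]]
contact_force: [0.7, -0.4, -3.9]
grip_width: 0.406
t 11.25 bay mm [  0.3   9.8 110. ] q [  -1.9   45.7   21.8   76.6  -10.6   90.1 -167.1] F bay [ 2.5 -0.3 -3. ] grip 0.406
toolx in bay [-1.    -0.009 -0.002] toolz [ 0.002 -0.001 -1.   ] world [ 0.5998 -0.1567  0.1701]
row x4: [-0.0001, 0.0001, 0.014] [-0.0, 0.0001, 0.0003] mm/row 7.0 deg/row 0.13
total tool shift mm [-0.1  0.2 28. ]
scene crop origin 223 193
top crop origin 333 153
```

View pics/v3.png

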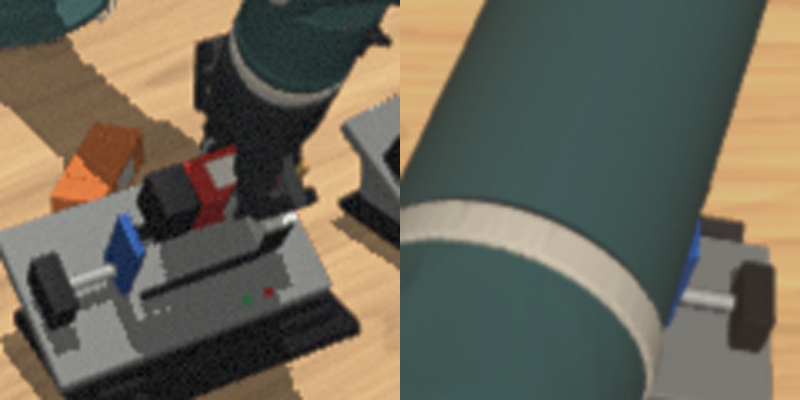

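Scene view: the pack is turned, black end toward the keeper (165,200 in the crop). I'll measure its y offset by comparing red edges with the first frame, so that camera bias cancels.

```bash
python3 - <<'E'
from h import *
def red(n,zt):
    f=dict(np.load(n));P=(cloud(f)-BO)@BR*1e3;h=cv2.cvtColor(f["pixels"],cv2.COLOR_BGR2HSV);H,S,V=h[...,0],h[...,1],h[...,2]
    m=((H<8)|(H>172))&(S>130)&(V>50)
    # ray onto plane z=zt: bay coords of every red pixel
    n_=BR[:,2];d=n_@BO+zt/1e3
    v,u=np.nonzero(m);q=np.array([(unproj_plane(f,(a,b),n_,d)-BO)@BR*1e3 for a,b in zip(u,v)])
    dep=P[m]
    k=(abs(q[:,0])<40)&(abs(q[:,1])<70)&(abs(dep[:,2]-zt)<5)
    q=q[k];dep=dep[k];print(n,len(q),"y 1/5pct",np.percentile(q[:,1],[0,2,5]).round(1),"x",np.percentile(q[:,0],[0,2,98,100]).round(1),"depth z",np.median(dep[:,2]).round(1))
    for lo in range(-18,19,6):
        r=q[abs(q[:,0]-lo)<3]
        if len(r): print(lo,r[:,1].min().round(1),end=' | ')
    print()
red("scene0.npz",46);red("scene3.npz",110-17.7+46)
E
```

```text
scene0.npz 206 y 1/5pct [-34.2 -33.4 -32.3] x [-13.9 -13.2  21.6  22.8] depth z 45.5
-12 -33.8 | -6 -33.7 | 0 -33.5 | 6 -33.4 | 12 -33.3 | 18 -33.1 | 
scene3.npz 128 y 1/5pct [-21.8 -21.2 -20.6] x [-15.9 -15.1  19.6  20.8] depth z 137.9
-18 -3.4 | -12 -20.8 | -6 -20.8 | 0 -21.8 | 6 -20.7 | 12 -21.7 | 18 -21.6 |
```

```bash
python3 -m handwheel '[[[1,0,0.004,0,0,0,0],[1,0,0.004,0,0,0,0],[1,0,0,0.014,0,0,0],[1,0,0,0.014,0,0,0],[1,0,0,0.014,0,0,0],[1,0,0,0.012,0,0,0],[1,0,-0.012,0,0,0,0],[1,0,-0.012,0,0,0,0],[1,0,-0.012,0,0,0,0],[1,0,0,0,0,0,0]]]' 80
python3 -c "
from h import *;st()"
```

```text
time: 12.35
eef_pos: [0.5842, -0.168, 0.1461]
tool_rot: [[-0.859, 0.139, -0.494], [0.118, 0.99, 0.074], [0.499, 0.005, -0.867]]
contact_force: [-0.1, 6.3, -5.7]
grip_width: 0.405
t 12.35 bay mm [ 0.4 -3.6 82.3] q [  -1.5   46.1   22.4   79.6  -10.9   87.  -165.7] F bay [ 1.9  6.3 -5.4] grip 0.405
toolx in bay [-1.    -0.008 -0.001] toolz [ 0.001  0.002 -1.   ] world [ 0.5842 -0.168   0.1461]
```

```bash
python3 -m handwheel '[[[1,0,-0.006,0,0,0,0],[1,0,-0.007,0,0,0,0],[1,0,0,0,0,0,0],[1,0,0,0.012,0,0,0],[1,0,0,0.012,0,0,0],[1,0,0,0.012,0,0,0],[1,0,0,0.012,0,0,0],[1,0,0,0.012,0,0,0],[1,0,0,0.012,0,0,0],[1,0,0,0,0,0,0]]]' 80
python3 - <<'E'
from h import *
from workcell import env
st()
f=env.grab_frame("scene");np.savez("scene4.npz",**f)
u,v=proj(f,BO+BR@[0,0,.06]).astype(int);cv2.imwrite("pics/v4.png",cv2.resize(f["pixels"][v-40:v+40,u-60:u+50],None,fx=6,fy=6,interpolation=cv2.INTER_CUBIC))
E
```

```text
time: 13.35
eef_pos: [0.5671, -0.1698, 0.1153]
tool_rot: [[-0.86, 0.136, -0.491], [0.115, 0.991, 0.074], [0.497, 0.007, -0.868]]
contact_force: [1.6, 7.9, -4.4]
grip_width: 0.407
t 13.35 bay mm [ 1.3 -7.9 47.3] q [  -1.3   46.6   22.    83.2  -11.    82.7 -164.9] F bay [ 2.6  8.1 -3.6] grip 0.407
toolx in bay [-1.    -0.011 -0.004] toolz [ 0.004  0.002 -1.   ] world [ 0.5671 -0.1698  0.1153]
```

View pics/v4.png

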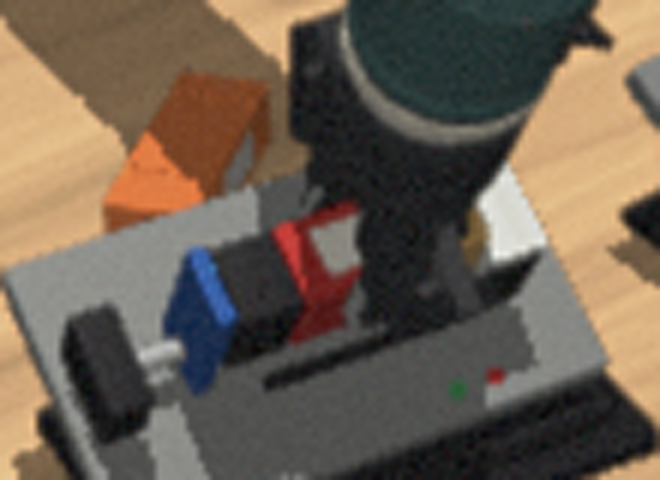

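The pack is past the lip edge with the keeper pushed back at (200,320), and the brass sits just clear of the lip (475,240). I'll lower it into the slot.

```bash
python3 -m handwheel '[[[1,0.002,0,0.006,0,0,0],[1,0,0,0.008,0,0,0],[1,0,0,0.008,0,0,0],[1,0,0,0.008,0,0,0],[1,0,0,0.008,0,0,0],[1,0,0,0.006,0,0,0],[1,0,0,0.006,0,0,0],[1,0,0,0.004,0,0,0],[1,0,0,0,0,0,0],[1,0,0,0,0,0,0]]]' 80
python3 -c "
from h import *;st()"
```

```text
time: 14.4
eef_pos: [0.5537, -0.1679, 0.093]
tool_rot: [[-0.861, 0.136, -0.49], [0.115, 0.991, 0.073], [0.495, 0.007, -0.869]]
contact_force: [4.1, 6.7, -2.4]
grip_width: 0.412
t 14.4 bay mm [ 0.8 -8.  21.2] q [  -1.4   47.    21.8   86.   -11.2   79.5 -164.7] F bay [ 3.9  7.2 -0.5] grip 0.412
toolx in bay [-1.    -0.011 -0.005] toolz [ 0.005  0.002 -1.   ] world [ 0.5537 -0.1679  0.093 ]
```

```bash
python3 -m handwheel '[[[1,0,0,0.002,0,0,0],[1,0,0,0.002,0,0,0],[1,0,0,0.002,0,0,0],[1,0,0,0.002,0,0,0],[1,0,0,0,0,0,0],[1,0,0,0,0,0,0],[1,0,0,0,0,0,0],[1,0,0,0,0,0,0],[1,0,0,0,0,0,0],[1,0,0,0,0,0,0]]]' 80
python3 -c "
from h import *;st()"
```

```text
time: 15.4
eef_pos: [0.5522, -0.1679, 0.0901]
tool_rot: [[-0.862, 0.136, -0.489], [0.115, 0.991, 0.073], [0.494, 0.007, -0.869]]
contact_force: [4.3, 6.4, 1.0]
grip_width: 0.412
t 15.4 bay mm [ 0.9 -8.1 18. ] q [  -1.4   47.    21.7   86.3  -11.2   79.1 -164.6] F bay [2.4 7.  2.6] grip 0.412
toolx in bay [-1.    -0.011 -0.006] toolz [ 0.006  0.002 -1.   ] world [ 0.5522 -0.1679  0.0901]
```

```bash
python3 -m handwheel '[[[1,0,0,0.001,0,0,0],[1,0,0.004,0,0,0,0],[1,0,0.004,0,0,0,0],[1,0,0.004,0,0,0,0],[1,0,0.004,0,0,0,0],[1,0,0.004,0,0,0,0],[1,0,0.004,0,0,0,0],[1,0,0.004,0,0,0,0],[1,0,0.002,0,0,0,0],[1,0,0,0,0,0,0]]]' 80
python3 -c "
from h import *;st()"
```

```text
time: 16.4
eef_pos: [0.5539, -0.157, 0.0901]
tool_rot: [[-0.862, 0.136, -0.488], [0.118, 0.991, 0.068], [0.493, 0.001, -0.87]]
contact_force: [4.8, -1.2, 1.7]
grip_width: 0.408
t 16.4 bay mm [ 1.   2.9 18. ] q [  -3.    47.    22.8   86.7  -12.1   79.  -165. ] F bay [ 3.4 -0.5  4. ] grip 0.408
toolx in bay [-1.    -0.007 -0.008] toolz [ 0.008 -0.003 -1.   ] world [ 0.5539 -0.157   0.0901]
```

```bash
python3 -m handwheel '[[[1,0,0.003,0,0,0,0],[1,0,0.003,0,0,0,0],[1,0,0.003,0,0,0,0],[1,0,0.003,0,0,0,0],[1,0,0.003,0,0,0,0],[1,0,0.003,0,0,0,0],[1,0,0,0,0,0,0],[1,0,0,0,0,0,0],[1,0,0,0,0,0,0],[1,0,0,0,0,0,0]]]' 80
python3 -c "
from h import *;st()"
```

```text
time: 17.4
eef_pos: [0.5539, -0.1547, 0.0905]
tool_rot: [[-0.861, 0.139, -0.488], [0.125, 0.99, 0.061], [0.492, -0.008, -0.87]]
contact_force: [3.3, -13.2, -0.2]
grip_width: 0.403
t 17.4 bay mm [ 0.5  5.1 18.3] q [  -3.9   47.1   23.6   86.8  -12.4   78.9 -165.3] F bay [  4.6 -12.5   2.4] grip 0.403
toolx in bay [-1.    -0.001 -0.009] toolz [ 0.009 -0.01  -1.   ] world [ 0.5539 -0.1547  0.0905]
```

```bash
python3 -m handwheel '[[[1,0,-0.004,0.002,0,0,0],[1,0,-0.004,0.002,0,0,0],[1,0,0,0,0,0,0],[0,0,0,0,0,0,0],[0,0,0,0,0,0,0],[0,0,0,0,0,0,0],[-1,0,0,0,0,0,0],[-1,0,0,0,0,0,0],[-1,0,0,0,0,0,0],[-1,0,0,0,0,0,0]]]' 60
python3 -c "
from h import *;st()"
```

```text
time: 18.4
eef_pos: [0.5506, -0.1496, 0.0863]
tool_rot: [[-0.858, 0.137, -0.494], [0.117, 0.991, 0.071], [0.5, 0.004, -0.866]]
contact_force: [-0.6, -0.7, -1.2]
grip_width: 0.997
t 18.4 bay mm [-0.8  9.7 12.6] q [  -3.9   47.3   23.3   87.2  -12.8   78.9 -165. ] F bay [ 0.2 -0.8 -1.3] grip 0.997
toolx in bay [-1.    -0.008 -0.   ] toolz [ 0.    -0.001 -1.   ] world [ 0.5506 -0.1496  0.0863]
```

```bash
python3 -m handwheel '[[[-1,0,0,-0.02,0,0,0],[-1,0,0,-0.03,0,0,0],[-1,0,0,-0.04,0,0,0],[-1,0,0,-0.05,0,0,0],[-1,0,0,-0.05,0,0,0],[-1,0,0,-0.05,0,0,0],[-1,-0.02,0,-0.05,0,0,0],[-1,-0.03,0,-0.05,0,0,0],[-1,-0.03,0,-0.05,0,0,0],[-1,-0.03,0,-0.04,0,0,0]]]'
python3 - <<'E'
from h import *
from workcell import env
st()
a=[]
for n in("scene","top"):
    f=env.grab_frame(n);np.savez(n+"5.npz",**f)
    u,v=proj(f,BO+BR@[0,0,.06]).astype(int);a.append(cv2.resize(f["pixels"][v-50:v+50,u-70:u+70],(560,400),interpolation=cv2.INTER_CUBIC)[:,:])
cv2.imwrite("pics/v5.png",cv2.resize(np.hstack(a),(800,286)))
E
```

```text
time: 19.4
eef_pos: [0.6991, -0.1711, 0.2406]
tool_rot: [[-0.868, 0.133, -0.479], [0.116, 0.991, 0.064], [0.484, 0.0, -0.875]]
contact_force: [0.4, -0.4, -0.2]
grip_width: 0.999
t 19.4 bay mm [ 51.9   9.9 221.2] q [   0.    53.3   24.8   52.9  -14.   105.6 -167.4] F bay [ 0.5 -0.4  0. ] grip 0.999
toolx in bay [-1.    -0.01  -0.019] toolz [ 0.019 -0.005 -1.   ] world [ 0.6991 -0.1711  0.2406]
```

View pics/v5.png

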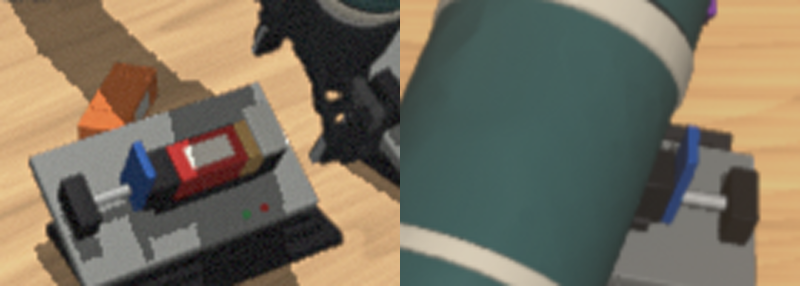

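```bash
python3 -m handwheel '[[[-1,0,0,-0.04,0,-0.0167,-0.01],[-1,0,0,-0.06,0,-0.0167,-0.015],[-1,0,0,-0.06,0,-0.0167,-0.015],[-1,0,0,-0.06,0,-0.0167,-0.015],[-1,0,0,-0.04,0,-0.0167,-0.015],[-1,0,-0.07,0,0,0,0],[-1,0,-0.07,0,0,0,0],[-1,0,-0.07,0,0,0,0],[-1,0,-0.07,0,0,0,0],[-1,0,-0.07,0,0,0,0]]]'
python3 - <<'E'
from h import *
from workcell import env
st()
a=[]
for n in("scene","top"):
    f=env.grab_frame(n);np.savez(n+"6.npz",**f)
    u,v=proj(f,BO+BR@[0,0,.06]).astype(int);a.append(cv2.resize(f["pixels"][v-50:v+50,u-66:u+66],(528,400),interpolation=cv2.INTER_CUBIC)[:,:400 if 0 else 528])
    cv2.imwrite("pics/%s6.png"%n,f["pixels"])
cv2.imwrite("pics/v6.png",cv2.resize(np.hstack(a),(800,303)))
# red edges vs first frame, both ends
for k,m0 in(("scene",0),("scene",6),("top",0),("top",6)):
    f=dict(np.load(f"{k}{m0}.npz"));P=(cloud(f)-BO)@BR*1e3;h=cv2.cvtColor(f["pixels"],cv2.COLOR_BGR2HSV);H,S,V=h[...,0],h[...,1],h[...,2]
    m=((H<8)|(H>172))&(S>130)&(V>50)&(abs(P[...,0])<30)&(abs(P[...,1])<70)&(abs(P[...,2]-46)<(5 if k=="scene" else 6))
    v,u=np.nonzero(m);q=np.array([(unproj_plane(f,(a,b),BR[:,2],BR[:,2]@BO+.046)-BO)@BR*1e3 for a,b in zip(u,v)])
    if len(q): 
        q=q[abs(q[:,0]-2)<17]; print(k,m0,len(q),"y",np.percentile(q[:,1],[1,99]).round(1),"x",np.percentile(q[:,0],[1,99]).round(1))
    Z=P[...,2][m];A=np.c_[P[m][:,:2],np.ones(len(Z))];print("  top-plane fit slopes x,y, z0",np.linalg.lstsq(A,Z,rcond=None)[0].round(3))
    bl=(H>100)&(H<130)&(S>110)&(V>40)&(abs(P[...,0])<40)&(abs(P[...,1]+62)<25)&(P[...,2]>50)&(P[...,2]<90)
    print("  keeper y",np.percentile(P[bl][:,1],[10,50,90]).round(1) if bl.any() else None)
d=[dict(np.load(f"top{i}.npz"))["pixels"] for i in(0,6)]
df=cv2.absdiff(*d).max(-1)>40;df[200:285,325:450]=0
n,_,s,c=cv2.connectedComponentsWithStats(df.astype(np.uint8));print([(x[:5].tolist()) for x in s[1:] if x[4]>15])
E
```

```text
time: 20.5
eef_pos: [0.7832, -0.347, 0.3455]
tool_rot: [[-0.959, -0.285, 0.014], [-0.282, 0.954, 0.107], [-0.044, 0.098, -0.994]]
contact_force: [0.4, 0.1, 1.3]
grip_width: 1.002
t 20.5 bay mm [  93.6 -152.   366.3] q [  17.1   49.5   19.1   40.7  -20.2   93.7 -134.3] F bay [-0.4  0.1  1.3] grip 1.002
toolx in bay [-0.764 -0.417 -0.492] toolz [ 0.496  0.107 -0.862] world [ 0.7832 -0.347   0.3455]
scene 0 177 y [-33.6  30.3] x [-13.5  18.8]
  top-plane fit slopes x,y, z0 [-3.8000e-02  3.0000e-03  4.5611e+01]
  keeper y [-61.2 -60.1 -55.8]
scene 6 150 y [-25.4  38.6] x [-13.9  18.8]
  top-plane fit slopes x,y, z0 [-4.0000e-03 -8.0000e-03  4.5599e+01]
  keeper y [-61.4 -59.7 -54.7]
top 0 231 y [-35.5  28.2] x [-14.7  17.4]
  top-plane fit slopes x,y, z0 [6.0000e-02 3.0000e-03 4.5652e+01]
  keeper y [-61.3 -59.  -56.7]
top 6 212 y [-27.1  36.8] x [-14.7  16.2]
  top-plane fit slopes x,y, z0 [ 5.4000e-02 -1.0000e-03  4.6051e+01]
  keeper y [-61.4 -59.2 -56.1]
[[538, 0, 79, 29, 1644], [614, 0, 26, 29, 530], [321, 43, 319, 437, 66931], [450, 116, 78, 158, 5056]]
```

View pics/v6.png

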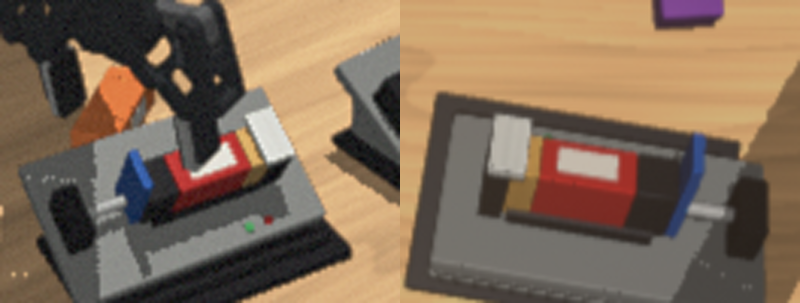

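View pics/scene6.png

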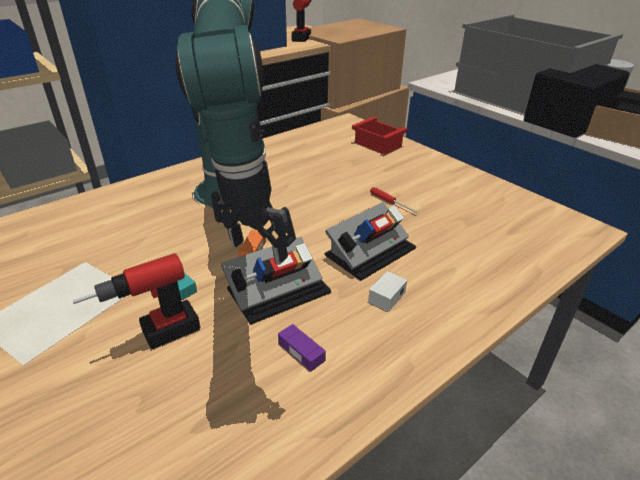

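Both views agree. The red band moved +8.2 to +8.6 mm against the first frame, where a fully seated turned pack should give +8.0. The pack's top height and the keeper position match the original seated state, and the bystanders look unmoved. I'm handing in.

```bash
python3 -c "
from workcell import env
s=env.sense();print(s['time'],s['contact_force'].round(1),abs(s['dq']).max());print(env.sign_off())"
```

```text
20.6 [-0.3 -0.2 -0.1] 3.5888353089571687
the job is handed in; nothing more can be done
None
```

I took the reversed pack out of bay_a, turned it end for end and put it back. Its brass end is now home under the lip, and the keeper bears on its black end. I slid it 13 mm against the keeper to free it and turned it 180° in one grasp. I then pushed it to the terminal, where it stopped with about 12 N of resistance, and let go. The job was handed in at 20.6 s.

Last checks:
- **Seating:** in both cameras the red band sits 8.2–8.6 mm towards the terminal compared with the first pictures. A fully seated turned pack should give 8 mm, and the difference is within the roughly 2 mm measuring error.
- **Flat and held:** the pack's top is at bay z of about 45.6–46 mm and level along the slot. The keeper is within about 0.5 mm of where it was with the pack seated at the start.
- **Slope across the pack:** the two depth fits disagreed, in the same way as in the first pictures, so I put that down to depth noise.
- **Other objects:** the other pack, drill, block and screwdriver look unmoved in the scene picture. I did not measure them, and the automatic comparison of top views only picked up large changes where the arm and its shadow were.
- **Robot:** the gripper was open, clear of everything, with no contact force. The joints were still settling, at about 3.6 deg/s.
- **Closest margin:** while backing away, two wrist joints briefly read right at their range limits (joint 6 at 105.6°, joint 7 at -167.4°). I then moved them clear.

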